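Seat a washer-door hinge casting on the locators of a drill jig and clamp it

ROBOT

A 6-joint arm with a two-finger parallel gripper is mounted at the origin on the work surface. World frame = base frame: x ahead of the robot, y to its left, z up, the work surface at z = 0. Lengths are in m, angles in rad, forces in N, time in s.
With the tool pointing down it reaches from about 0.275 to 0.825 m from the base axis. Payload 4.9 kg.
Tool frame: the origin (TCP) lies midway between the tips of the shut fingers; the grasp point (between the pads) lies 19 mm behind it (grip_point_offset is the distance from the TCP to the grasp point, in m); z points along the fingers, y is the line along which they close (so a half turn about z gives the same grasp; the last joint's range is limited). The gripper opens to 85 mm and grips with 20 to 120 N. Pads are 22 mm wide; open, the fingers measure 114 mm over their backs; the gripper's body (76 mm by 85 mm) begins 54 mm behind the grasp point. The pads swing forward as they close: fully open they stand 13 mm farther back than shut.
Start: joints at [1.078, 0.326, -0.193, 1.052, 0, 1.437], TCP at [0.193, 0.515, 0.205] pointing down, gripper open.
Joint ranges: [-2.65, 2.65], [-0.97, 1.79], [-1.3, 1.35], [-1.93, 2.1], [-1.47, 1.37], [-3.14, 3.14]. Speed limits (rad/s): [2.57, 2.57, 3.14, 3.14, 3.14, 3.14].

INTERFACE

Orientations are given as a rotation vector (axis times angle).
In Python, from cell import * gives the robot as it stands. Calls block until the motion is done:
- movep(position, orientation): joint-space move of the TCP to a pose.
- move_l(position, velocity=0.15, rot=None, until_force=None): straight line of the TCP; rot=None keeps the orientation; velocity is the mean speed in m/s. With until_force (N) it stops when the force on the tool has changed by that much, and returns True; else False.
- set_joints(angles): joint-space move.
- let_go() and grab(newtons=None): open the fingers fully, or close them until they stop; newtons is the grip in N (None keeps the last).
- sleep(seconds).
- ik(position, orientation): joint angles nearest the present ones, or None.
- get_state(): the state.
- grab_frame(name): name is "side" or "top" or "wrist"; returns a dict with "img" (480x640x3 uint8, red, green, blue), "fx", "fy", "cx", "cy" (pixels), "cam_to_world" (4x4, takes a point from camera to world coordinates); the wrist camera has in their place "T_tool_cam" (4x4, takes a point from camera to tool coordinates, whose origin is the TCP and whose axes are the flange's). Camera axes: x right, y down, z forward; pixel columns grow to the right and rows downward; lengths in m; the calibration is good to about 2 mm. A picture is of the moment at which its call begins: read the wrist's pose just before it. There is no depth.
A pose or a line that the arm cannot do raises MotionError and nothing moves.
- sign_off(): hands the job in; it is judged then, once.
Trained networks look in the newest picture that a camera, given by its name, has taken for a name from the list of things; names that differ only in an ending like _2 or _b are one class to them, and where a whole thing is asked for, a point or a joint stands for the part that bears it (a point fixed in the world has none). Each returns a list of dicts, best first, with "score" (0 to 1); they miss things now and then, are a little off and sometimes report something else, mostly with a low value. They report only what shows in the picture. A call takes as long as a camera call. They do not tell look-alikes from the thing itself.
- spot_in(camera, name): "centre" ([column, row] in pixels, amid what is visible of it).
- silhouettes(camera, name): "mask" (480x640 bool, what is visible of it) and "centre" ([column, row] in pixels, amid what is visible of it).
- tip_of(camera, name): "centre" ([column, row] in pixels: a listed point, or the origin of a listed thing).
The state is a dict: "clock": time; "q": joint angles; "joint_velocities": joint speeds; "tau": joint torques, N m; "position": TCP position; "eef_rot": TCP orientation; "contact_force": force on the tool from outside, world axes, zero at the start; "wrist_torque": the same for the moment, N m; "finger_gap": opening from 0.0 (shut) to 1.0 (fully open); "grasp_force": force on a finger pad.
Only numpy, scipy, OpenCV 4.12 (cv2) and the standard library are available. Lean on these libraries where they do the work, as an engineer would, in place of code of your own. Each camera call takes 0.05 s, during which the arm holds its last target. There are 200 camera calls.

TASK

Load the washer-door hinge casting into the drill jig: lay it flat on the two rest rails and push it gently home so that it bears firmly on both dowels and on the end stop all at the same time, feeling for the stop, whose setting is not known. Then throw the toggle clamp's handle all the way over, so that the clamp holds the casting right there, and leave the rest of the bench undisturbed.

Things in the scene. Friction and masses are not known exactly. Their poses are not given: they have to be found in the camera images.
- casting: cast aluminium washer-door hinge, flat on the bench, 0.48 to 0.75 kg. Foot 14 thick: rectangle 64 (x -32 to 32) by 110 (y -55 to 55) with a 36 wide round-ended tongue on to y = -80. Origin: middle of the rectangle, at the underside; z up. The long side x = +32 goes against the dowels, the square end y = +55 against the end stop, the tongue under the clamp
- boss_top (a point): top centre of the casting's upright round pivot boss: 24 diameter, straight above the casting's origin, top 46 above the underside; its 34 diameter collar ends 17 above the underside. The place to grip. A sideways push up here tends to tip the casting off its rails: press down lightly (about 6 N) as well
- jig: drill jig bolted to the bench. Origin on the bench top, z up. Steel base plate x -57 to 63, y -195 to 115, top at z = 16. Two rest rails 14 wide along x, top at z = 22: at y = -59 (x -27 to 19, under the tongue) and y = 30 (x -42 to 34). A casting that bears on both dowels has its origin at jig x = 0, z = 22 and its axes parallel to the jig's. Machined faces are oiled, friction about 0.3
- dowel_a (a point): top centre of the first of two upright locating dowels, 10 diameter, at jig x = 37, y = -32, top at z = 42. Each dowel stands up to 20 N of side load, more bends it; 4 to 12 N is a firm push
- dowel_b (a point): top centre of the second dowel, the same, at jig x = 37, y = +32, z = 42
- stop_slot (a point): middle of the end stop's range of setting: jig x = -10, y = 55, z = 29. The stop is a block 26 wide, 24 long, 40 high (screw head to 44) with a round-nosed stud, 12 diameter, pointing to jig -y. Slid along a slot and locked at a setting nobody measured: its nose tip is anywhere from y = 41 to 69. Feel for it; over 20 N bends it
- clamp_pivot (a point): pivot of the toggle clamp's arm: jig x = 0, y = -133, z = 46, between cheek plates 32 wide, up to z = 52. Open, the arm, 20 wide, stands upright over this pivot, top at z = 124, its spindle pointing to jig +y out to y = -115. Closed, the arm lies over the casting's tongue and the sprung, rubber-tipped spindle presses on it at jig y = -59
- handle_end (a point): free end of the clamp's handle (round grip 16 diameter, 75 long). Open it stands upright; to close, push it over towards jig -y and down, in the jig's y-z plane at x = 0. This end then passes jig (y, z) = (-158, 157) upright, (-182, 159) at 1.38 rad above level, (-217, 149) 1.06, (-241, 131) 0.78, (-254, 111) 0.56, (-261, 91) 0.36, (-263, 50) level
- clamp_handle (a joint): angle of the clamp's handle against its arm, rad: 0 open (at the start), 3.10 handle level, dead centre; about 3.17 hard on its stop, over centre and locked. The linkage lays the arm down as the handle goes over; it takes a few N at the grip and stays roughly where it is left
- screwdriver: screwdriver lying on the bench; a bystander, leave it alone
- wrench: open-ended wrench lying on the bench; a bystander, leave it alone
- hammer: hammer lying on the bench; a bystander, leave it alone
- lube_can: upright spray can, 52 diameter, 150 tall; a bystander, leave it alone
- mug: white mug, 80 diameter, 90 tall; a bystander, leave it alone
- bush_a: brass bush, 28 diameter, 20 tall; a bystander, leave it alone
- bush_b: second brass bush, the same; a bystander, leave it alone
- screw_box: open box of screws, 100 x 75 x 35; a bystander, leave it alone
Mind the look-alikes: they are no part of the job. Leave any green look-alike of the casting alone.

How it is judged:
By the outcome, as a careful person would: the job done as asked, in the order asked, and still so for the second after the job is handed in, with the robot touching nothing.
It also fails if it takes over 67 s, if anything falls off the work surface, if the arm or the gripper's body presses on something with over 40 N, if the wrist force passes 120 N, or if a joint passes its speed limit or range.

## Working session

There is one attempt and no reset: what is moved stays moved. The work goes in short steps, each a Python script; the robot and the scene stay as the last script left them, time stands still between calls to the robot, and variables do not carry over. Pictures are saved under pics/ and viewed, at most 10 in all, crops included, and the job is handed in when it is done.

```bash
mkdir -p pics
python3 - <<'E'
from cell import *
import cv2,numpy as np
s=get_state();print(s['clock'],s['position'],s['eef_rot'],s['contact_force'],s['finger_gap'])
for c in ['side','top']:
    f=grab_frame(c);cv2.imwrite(f'pics/{c}0.png',f['img'][:,:,::-1])
    print(c,f['fx'],f['cx'],f['cy'],np.round(f['cam_to_world'],4).tolist())
    for n in ['boss_top','casting','jig','dowel_a','dowel_b','stop_slot','clamp_pivot','handle_end']:
        print(n,[(np.round(d['centre'],1).tolist(),round(d['score'],2)) for d in tip_of(c,n)[:4]])
E
```

```text
0.0 [0.1928128  0.51439524 0.20438375] [-5.60464167e-01 -3.09063419e+00  2.68415673e-03] [ 0.71006131 -0.43334431  0.09360383] 0.9986113546555252
side 446.9687706646996 314.39485103538254 247.31087110042975 [[0.9587, -0.1918, 0.2101, 0.3271], [-0.2839, -0.6899, 0.6659, -0.7205], [0.0173, -0.698, -0.7159, 0.876], [0.0, 0.0, 0.0, 1.0]]
boss_top [([197.5, 188.5], 0.68), ([229.5, 159.0], 0.62), ([248.6, 181.8], 0.58), ([422.6, 312.1], 0.49)]
casting [([251.4, 196.0], 0.83), ([198.4, 204.3], 0.7), ([231.3, 167.8], 0.67)]
jig [([330.3, 273.5], 0.67), ([334.1, 247.1], 0.52)]
dowel_a [([336.5, 245.2], 0.92), ([347.2, 263.0], 0.73)]
dowel_b [([336.5, 245.2], 0.92), ([347.2, 263.0], 0.73)]
stop_slot [([315.6, 250.3], 0.67)]
clamp_pivot [([350.4, 298.5], 0.9)]
handle_end [([359.4, 278.8], 0.76)]
top 444.45203054277783 325.21122687053406 245.17942338699652 [[-0.0244, -0.9928, 0.1172, 0.4322], [-0.9997, 0.0249, 0.0028, 0.0209], [-0.0057, -0.1171, -0.9931, 1.3236], [0.0, 0.0, 0.0, 1.0]]
boss_top [([204.7, 291.8], 0.79), ([492.7, 229.4], 0.67), ([207.5, 347.7], 0.64), ([146.7, 303.4], 0.59)]
casting [([153.3, 305.3], 0.87), ([211.2, 345.3], 0.78), ([212.2, 292.4], 0.68)]
jig [([332.3, 240.0], 0.59), ([468.8, 295.0], 0.34)]
dowel_a [([321.3, 230.7], 0.86), ([346.6, 225.4], 0.82)]
dowel_b [([321.3, 230.7], 0.86), ([346.6, 225.4], 0.82)]
stop_slot [([316.1, 250.1], 0.98)]
clamp_pivot [([380.7, 235.7], 0.91)]
handle_end [([392.6, 227.3], 0.62)]
```

View pics/top0.png

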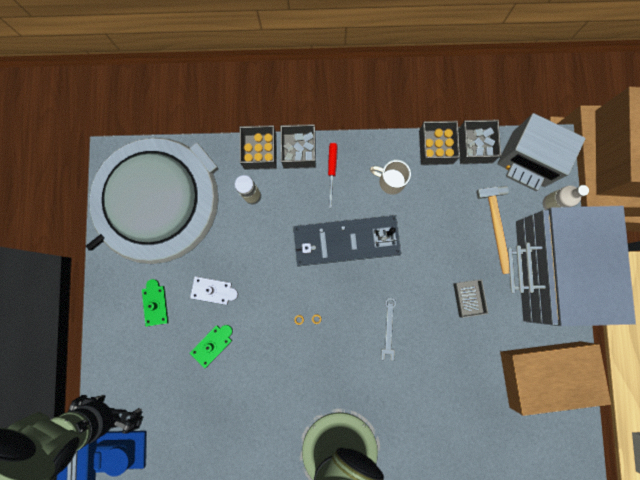

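View pics/side0.png

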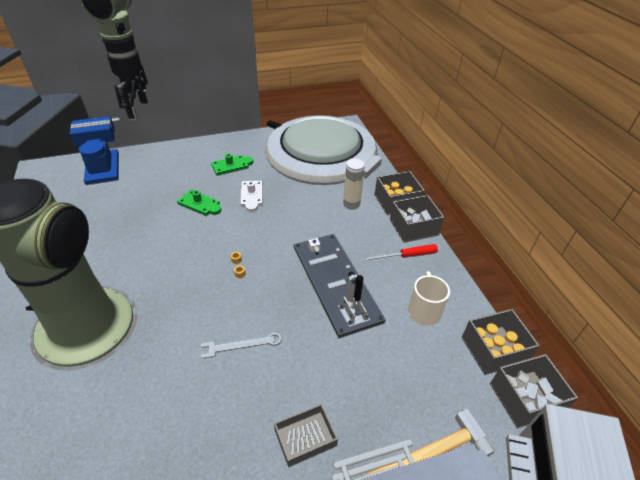

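The top view shows the white casting at about (210,290), with its tongue to the right, next to two green look-alikes. The jig is at about (345,240), with the stop at (307,247), the dowels at (321,231) and (347,225), and the clamp at (385,236). The side view agrees: casting at (250,187), and an upright black handle ending near (359,279).

```bash
cat > h.py <<'E'
from cell import *
import cv2,numpy as np
from scipy.optimize import least_squares
from scipy.spatial.transform import Rotation as Ro
def down(a):  # tool z down, tool y (closing line) at world angle a
    y=np.array([np.cos(a),np.sin(a),0]);z=np.array([0,0,-1.]);return Ro.from_matrix(np.c_[np.cross(y,z),y,z]).as_rotvec()
def frame(c):
    s=get_state();f=grab_frame(c)
    if c=='wrist':
        T=np.eye(4);T[:3,:3]=Ro.from_rotvec(s['eef_rot']).as_matrix();T[:3,3]=s['position'];f['cam_to_world']=T@np.array(f['T_tool_cam'])
    return f
def proj(f,p):
    q=np.linalg.inv(f['cam_to_world'])@np.r_[p,1];return np.array([f['fx']*q[0]/q[2]+f['cx'],f['fy']*q[1]/q[2]+f['cy']])
def at_z(f,uv,z):
    M=np.array(f['cam_to_world']);d=M[:3,:3]@[(uv[0]-f['cx'])/f['fx'],(uv[1]-f['cy'])/f['fy'],1];return M[:3,3]+d*(z-M[2,3])/d[2]
def w(pose,p):
    x,y,a=pose;c,s=np.cos(a),np.sin(a);p=np.asarray(p,float);return np.array([x+c*p[0]-s*p[1],y+s*p[0]+c*p[1],p[2]])
def fit(obs,x0): # obs: (f,local point,uv)
    g=lambda q:np.concatenate([(proj(f,w(q,p))-uv)/f['fx']*np.linalg.norm(f['cam_to_world'][:3,3]-w(q,p))*1000 for f,p,uv in obs])
    r=least_squares(g,x0,loss='soft_l1',f_scale=2);return r.x,np.round(r.fun if 0 else g(r.x),1)  # residual mm
JP={'dowel_a':(.037,-.032,.042),'dowel_b':(.037,.032,.042),'stop_slot':(-.01,.055,.029),'clamp_pivot':(0,-.133,.046),'jig':(0,0,0)}
def look(c,names,pose,loc,tol=25):
    f=frame(c);o=[]
    for n in names:
        u=proj(f,w(pose,loc[n]));D=[np.array(d['centre']) for d in tip_of(c,n)]
        if D:
            b=min(D,key=lambda v:np.linalg.norm(v-u))
            if np.linalg.norm(b-u)<tol:o.append((f,loc[n],b))
    return f,o
E
python3 - <<'E'
from h import *
f=frame('top')
a=at_z(f,(346.6,225.4),.042);b=at_z(f,(321.3,230.7),.042);print(a,b)
yaw=np.arctan2(*(b-a)[[1,0]])-np.pi/2
m=(a+b)/2; p0=[m[0]-.037*np.cos(yaw),m[1]-.037*np.sin(yaw),yaw]
names=['dowel_a','dowel_b','stop_slot','clamp_pivot','jig']
_,o1=look('top',names,p0,JP,10);_,o2=look('side',names,p0,JP,18)
J,r=fit(o1+o2,p0);print('J',J,len(o1),len(o2),r)
print('handle exp',proj(f,w(J,(0,-.158,.157))))
for c in['top','side']:
    f=frame(c)
    for d in silhouettes(c,'casting'):
        m=d['mask'];col=f['img'][m].mean(0);print(c,d['centre'],col.round(),at_z(f,d['centre'],.014),at_z(f,d['centre'],.03))
        if col[0]>100:
            ys,xs=np.nonzero(m);P=np.array([at_z(f,(x,y),.014)[:2] for x,y in zip(xs,ys)]);C=np.cov(P.T);e,v=np.linalg.eigh(C);print('axis',np.arctan2(v[1,1],v[0,1]),P.mean(0))
E
```

```text
[ 0.64001761 -0.03923043  0.042     ] [0.6262538 0.0349419 0.042    ]
J [ 0.59526477 -0.00396453  0.12499469] 5 5 [ -0.4   3.3   2.5   4.6  -6.4 -11.7  -3.9  -0.2   4.8   2.4  -0.1   4.
   7.8  -0.6   0.4  -5.1   5.4  -2.   -1.5   4.8]
handle exp [394.48419931 226.58748236]
top [214.3, 290.9] [197. 206. 220.] [0.459844   0.35344663 0.014     ] [0.4595061  0.34938387 0.03      ]
axis 1.3520065365334077 [0.46032639 0.35690717]
top [151.6, 304.6] [ 38. 174.  67.] [0.42442699 0.537009   0.014     ] [0.42452182 0.53070351 0.03      ]
top [209.5, 346.6] [ 49. 189.  79.] [0.29978205 0.36656934 0.014     ] [0.30139976 0.36234625 0.03      ]
top [346.8, 239.0] [77. 88. 97.] [ 0.60366117 -0.03991047  0.014     ] [ 0.60156615 -0.03916727  0.03      ]
side [232.4, 161.7] [ 48. 156.  69.] [0.43165118 0.53146385 0.014     ] [0.42971111 0.5082266  0.03      ]
side [195.7, 203.8] [ 48. 159.  69.] [0.29303917 0.3475531  0.014     ] [0.29367192 0.32772948 0.03      ]
side [251.8, 195.7] [207. 208. 217.] [0.45959872 0.34109236 0.014     ] [0.4571399  0.32138865 0.03      ]
axis 1.3778781872792316 [0.45912065 0.34498641]
```

Run:
```python
from h import *
J=np.array([.59526,-.00396,.125]);C0=np.array([.4595,.345,-.2])
for nm,P in(('C',C0),('J',J)):
    for k in range(-2,3):
        q=ik(w(P,(0,0,.2)),down(P[2]+k*np.pi/2));print(nm,k,None if q is None else np.round(q,2))
k=1
p=w(C0,(0,0,.24));movep(p,down(C0[2]+np.pi/2))
f=frame('wrist');cv2.imwrite('pics/w1.png',f['img'][:,:,::-1]);print(get_state()['clock'],np.round(f['T_tool_cam'],3).tolist())
for d in tip_of('wrist','boss_top'):print('boss',d['centre'],d['score'],at_z(f,d['centre'],.046))
for d in tip_of('wrist','casting'):print('cast',d['centre'],d['score'],at_z(f,d['centre'],.0))
for d in silhouettes('wrist','casting'):
    m=d['mask'];print(d['centre'],f['img'][m].mean(0).round(),m.sum())
    c=max(cv2.findContours(m.astype(np.uint8),0,1)[0],key=len)[:,0,:]
    P=np.array([at_z(f,u,.014)[:2] for u in c],np.float32);print(cv2.minAreaRect(P))
```

```text
C -2 [ 0.52  0.38 -0.13  1.06  0.   -0.86]
C -1 [ 0.52  0.38 -0.13  1.06  0.   -2.43]
C 0 [ 0.52  0.38 -0.13  1.06 -0.    2.29]
C 1 [ 0.52  0.38 -0.13  1.06  0.    0.72]
C 2 [ 0.52  0.38 -0.13  1.06  0.   -0.86]
J -2 [-0.13  0.41 -0.08  1.08  0.   -1.83]
J -1 [-0.13  0.41 -0.08  1.08  0.    2.89]
J 0 [-0.13  0.41 -0.08  1.08  0.    1.32]
J 1 [-0.13  0.41 -0.08  1.08  0.   -0.26]
J 2 [-0.13  0.41 -0.08  1.08  0.   -1.83]
3.0083 [[-0.0, -0.965, -0.263, 0.066], [1.0, 0.0, -0.001, -0.0], [0.001, -0.263, 0.965, -0.17], [0.0, 0.0, 0.0, 1.0]]
boss [516.9, 119.9] 0.98 [0.42186198 0.53156893 0.046     ]
boss [341.5, 201.5] 0.89 [0.46225977 0.36928788 0.046     ]
boss [300.1, 7.6] 0.89 [0.29898688 0.36515393 0.046     ]
cast [494.5, 119.8] 0.97 [0.42098764 0.53200987 0.        ]
cast [338.0, 196.2] 0.75 [0.46479579 0.36812878 0.        ]
cast [305.9, 23.8] 0.71 [0.301173  0.3684674 0.       ]
[501.6, 124.6] [ 19. 111.  42.] 9769
((0.43378210067749023, 0.5306029319763184), (0.13558785617351532, 0.07029351592063904), 7.473710536956787)
[292.9, 43.5] [ 34. 127.  54.] 7574
((0.3150656819343567, 0.35209745168685913), (0.06576298177242279, 0.11997342854738235), 45.1749267578125)
[331.4, 198.1] [135. 139. 152.] 7861
((0.45970648527145386, 0.35464704036712646), (0.13415542244911194, 0.06504515558481216), 78.59113311767578)
[60.7, 339.5] [52. 57. 62.] 5769
((0.5679710507392883, 0.03994173929095268), (0.07171076536178589, 0.1639612764120102), 5.064483165740967)
```

View pics/w1.png

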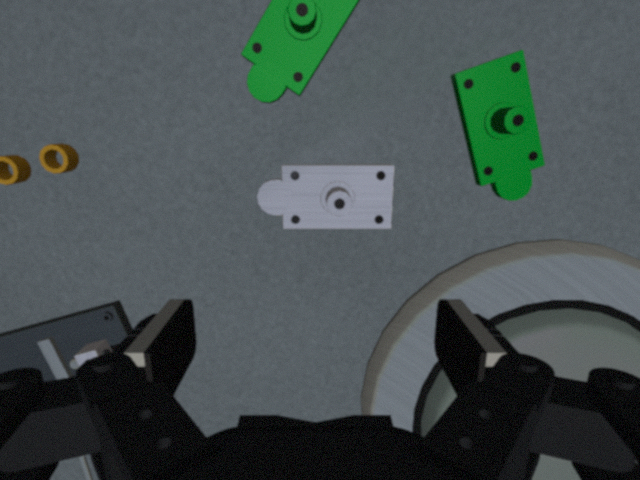

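The wrist view shows the white casting with its boss at (340,203) and its tongue to the left. There is clear space around it for the fingers. Next I'll look at the jig with an empty hand, then grip.

Run:
```python
from h import *
J=np.array([.59526,-.00396,.125])
names=['dowel_a','dowel_b','stop_slot','clamp_pivot']
O=[]
for y in(-.05,0.03):
    movep(w(J,(-.02,y,.26)),down(J[2]+np.pi/2))
    f,o=look('wrist',names,J,JP,45);O+=o
    for x in o:print(np.round(x[2],1),x[1],proj(f,w(J,x[1])).round(1))
    for d in tip_of('wrist','handle_end'):print('hand',np.round(d['centre'],1),proj(f,w(J,(0,-.158,.157))).round(1))
    if y<0:cv2.imwrite('pics/w2.png',f['img'][:,:,::-1])
Jn,r=fit(O,J);print('J',Jn.tolist(),r)
u=proj
for P in(J,Jn):print([proj(f,w(P,c)).round().tolist() for c in((-.057,.115,.016),(.063,.115,.016),(.063,-.195,.016),(-.057,-.195,.016))])
print(get_state()['clock'])
cv2.imwrite('pics/w3.png',f['img'][:,:,::-1])
```

```text
[336.6 249.1] (0.037, -0.032, 0.042) [332.  254.1]
[397.6 258.2] (0.037, 0.032, 0.042) [395.3 254.2]
[423.6 211.3] (-0.01, 0.055, 0.029) [418. 206.]
[235.1 214.7] (0, -0.133, 0.046) [229.4 219.2]
hand [169.3 245.8] [162.2 253.5]
[255.3 248.6] (0.037, -0.032, 0.042) [252.8 253.9]
[321.6 258.4] (0.037, 0.032, 0.042) [316. 254.]
[343.4 214.1] (-0.01, 0.055, 0.029) [338.8 205.9]
[154.1 216.9] (0, -0.133, 0.046) [147.5 218.8]
hand [ 56.3 247. ] [ 49.6 252.9]
J [0.5971199681697432, 0.0019858898826076205, 0.07248652289763641] [-0.9  5.9  1.1 -0.   0.   0.1  0.   0.1  1.3  6.2 -2.  -0.4  1.4 -2.9
 -1.2 -2.6]
[[398.0, 158.0], [392.0, 270.0], [108.0, 269.0], [92.0, 157.0]]
[[406.0, 167.0], [394.0, 277.0], [109.0, 262.0], [100.0, 150.0]]
5.725
```

View pics/w3.png

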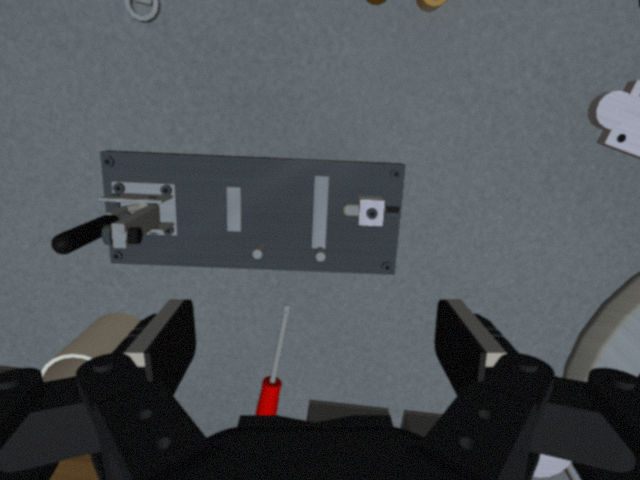

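The jig shows clearly: plate corners at (406,163), (394,273), (110,263) and (101,151), dowels at (257,253) and (320,257), stud nose at about (346,210), and handle end near (62,243). I'll refit on the corners and dowels, then grip and carry.

```bash
cat >> h.py <<'E'
try: J=np.load('J.npy')
except Exception: J=None
E
python3 - <<'E'
from h import *
f=frame('wrist')
O=[(f,p,np.array(u,float)) for p,u in [((-.057,.115,.016),(406,163)),((.063,.115,.016),(394,273)),((.063,-.195,.016),(110,263)),((-.057,-.195,.016),(101,151)),(JP['dowel_a'],(257,253)),(JP['dowel_b'],(320.5,257))]]
Jn,r=fit(O,[.597,.002,.08]);print('J',Jn,r)
np.save('J.npy',Jn)
iw=lambda p:(np.array([[np.cos(Jn[2]),np.sin(Jn[2])],[-np.sin(Jn[2]),np.cos(Jn[2])]])@(p[:2]-Jn[:2])).round(4)
for z in(.03,.035):print('nose local',iw(at_z(f,(345,210),z)))
print('handle',iw(at_z(f,(62,244),.157)))
C=np.array([.4622,.3682,-.199]);R=down(C[2]+np.pi/2)
movep(w(C,(0,0,.12)),R);f=frame('wrist')
for d in tip_of('wrist','boss_top'):print('boss',d['score'],at_z(f,d['centre'],.046))
move_l(w(C,(0,0,.0205)),.1)
s=get_state();print(s['contact_force'],s['position'])
grab(40);s=get_state();print(s['finger_gap'],s['grasp_force'],s['contact_force'],s['clock'])
move_l(w(C,(0,0,.15)),.12)
s=get_state();print(s['finger_gap'],s['grasp_force'],s['contact_force'],s['position'],s['clock'])
f=frame('wrist');cv2.imwrite('pics/w4.png',f['img'][:,:,::-1])
E
```

```text
J [ 5.95315002e-01 -1.09053207e-04  8.26160140e-02] [-0.1  0.1  1.   1.3  0.5  0.2 -2.  -0.7  0.3  0.5  0.  -1.1]
nose local [-0.0089  0.0549]
nose local [-0.0099  0.0545]
handle [-0.0014 -0.1541]
boss 0.65 [0.4649074  0.36706861 0.046     ]
boss 0.55 [0.42380076 0.53156396 0.046     ]
[0.80666702 0.70193484 0.23573998] [0.4627516  0.36854212 0.0211702 ]
0.00026330790615290646 0.0 [0.15313296 0.00620559 0.57146445] 9.225
-0.0035338277797423477 0.0 [-0.41183235  0.64860868  0.26269367] [0.461639   0.36787846 0.14914943] 10.4583
```

View pics/w4.png

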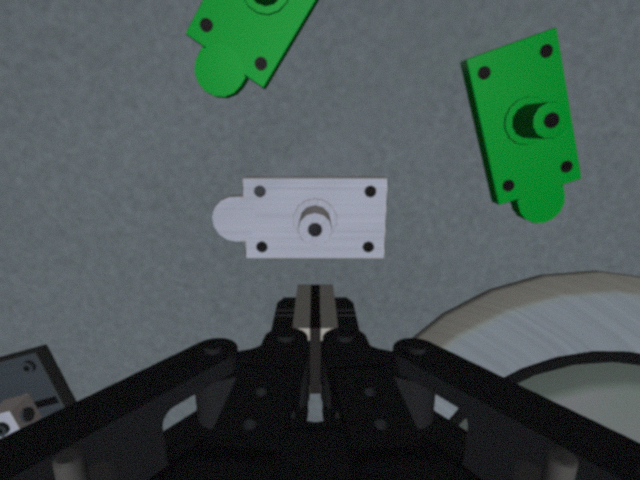

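The fingers are fully shut and empty. The casting is still lying flat, with its boss at (315,228), so the grip missed. I'll check its position again.

Run:
```python
from h import *
f=frame('wrist');s=get_state();print(s['position'],s['eef_rot'],s['q'],down(-.199+np.pi/2))
print('boss now',at_z(f,(315,228),.046),at_z(f,(316,215),.017))
print('corners',[at_z(f,u,.014)[:2].round(4).tolist() for u in((243,178),(387,178),(385,258),(248,258),(212,219))])
ft=frame('top')
for d in tip_of('top','boss_top'):print('top',np.round(d['centre'],1),at_z(ft,d['centre'],.046).round(4))
print('proj',proj(ft,[.4622,.3682,.046]))
for d in silhouettes('top','casting'):
    if ft['img'][d['mask']].mean()>120: print('top sil',d['centre'])
cv2.imwrite('pics/t5.png',cv2.resize(ft['img'][240:360,140:300,::-1],(800,600),interpolation=cv2.INTER_CUBIC))
```

```text
[0.46161956 0.36784039 0.14902503] [-3.11969638e-01 -3.12462527e+00  1.71929861e-03] [ 5.47803850e-01  4.42322530e-01 -1.66918580e-01  9.63357617e-01
 -1.01601147e-05  7.46828796e-01] [0.31207294 3.1260542  0.        ]
boss now [0.4627337  0.36717414 0.046     ] [0.45983475 0.36849569 0.017     ]
corners [[0.4216, 0.3199], [0.4431, 0.4266], [0.5056, 0.4154], [0.4841, 0.3083], [0.4476, 0.2885]]
top [207.4 289.9] [0.4625 0.3651 0.046 ]
top [207.8 346.8] [0.3026 0.3629 0.046 ]
top [147.9 305.6] [0.422  0.5349 0.046 ]
proj [206.32702133 290.03302513]
top sil [221.5, 288.8]
```

View pics/t5.png

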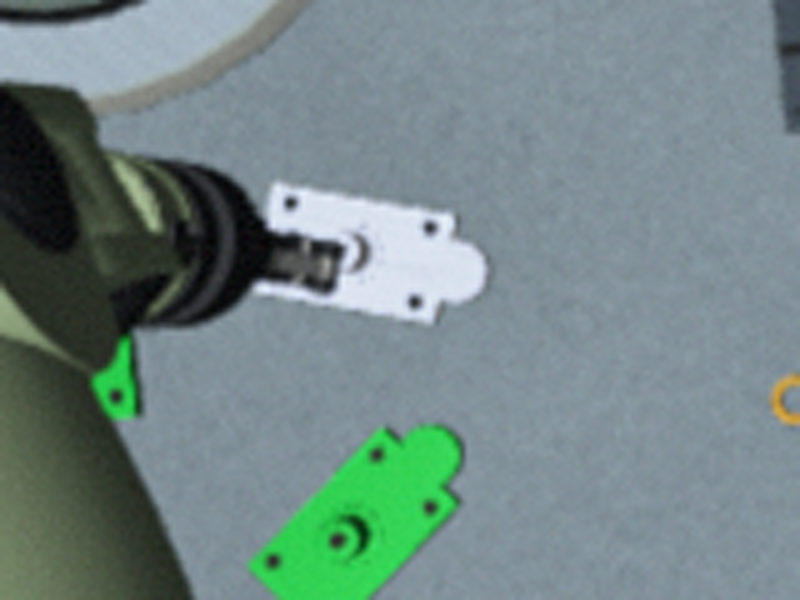

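Run:
```python
from h import *
ft=frame('top');fs=frame('side');s=get_state();R=Ro.from_rotvec(s['eef_rot']).as_matrix();p=s['position']
for d in(0,-.02,-.073,-.15):
    for yy in(-.0145,.0145):q=p+R@[0,yy,d];print(d,yy,q.round(3),'top crop',((proj(ft,q)-[140,240])*5).round(),'side',proj(fs,q).round())
u=proj(fs,p);x0,y0=int(u[0])-80,max(0,int(u[1])-60)
print(x0,y0);cv2.imwrite('pics/s6.png',cv2.resize(fs['img'][y0:y0+120,x0:x0+160,::-1],(800,600),interpolation=cv2.INTER_CUBIC))
```

```text
0 -0.0145 [0.459 0.354 0.15 ] top crop [305. 252.] side [247. 155.]
0 0.0145 [0.465 0.382 0.15 ] top crop [251. 242.] side [247. 150.]
-0.02 -0.0145 [0.459 0.354 0.17 ] top crop [294. 251.] side [246. 149.]
-0.02 0.0145 [0.465 0.382 0.17 ] top crop [240. 242.] side [246. 144.]
-0.073 -0.0145 [0.459 0.354 0.223] top crop [263. 249.] side [244. 133.]
-0.073 0.0145 [0.465 0.382 0.223] top crop [206. 239.] side [245. 127.]
-0.15 -0.0145 [0.459 0.354 0.3  ] top crop [213. 246.] side [242. 106.]
-0.15 0.0145 [0.465 0.382 0.3  ] top crop [151. 235.] side [242. 101.]
166 92
```

View pics/s6.png

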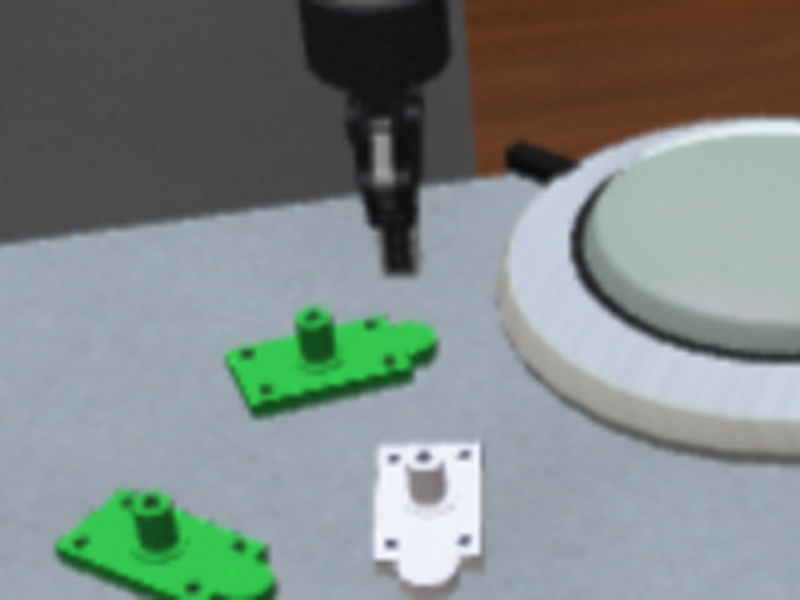

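The side view shows the shut fingertips at crop (403,270), against (403,302) predicted. So the tips really end about 20 mm short of the nominal TCP, and the fingers closed at the very top of the boss. I'll measure this by touching the bench with the shut fingers.

Run:
```python
from h import *
C=np.array([.4622,.3675,-.199])
move_l(w(C,(-.07,0,.06)),.2);print(get_state()['contact_force'])
t=move_l(w(C,(-.07,0,-.03)),.03,until_force=4)
s=get_state();print(t,s['position'],s['contact_force'],s['clock'])
move_l(w(C,(-.07,0,.08)),.2)
print(get_state()['clock'])
```

```text
[ 0.09562601 -0.33296631  1.25576452]
True [ 0.39360188  0.38135857 -0.02603986] [-0.40222496 -0.29940777  4.83755221] 14.075
14.7583
```

The tips are 25.5 mm shorter than nominal. I'll grip with that correction.

```bash
cat >> h.py <<'E'
S=.0255
def st(t=''):
    s=get_state();print(t,'t%.2f'%s['clock'],'pos',s['position'].round(4) if hasattr(s['position'],'round') else np.round(s['position'],4),'F',np.round(s['contact_force'],2),'M',np.round(s['wrist_torque'],2),'gap %.3f'%s['finger_gap'],'g %.1f'%s['grasp_force']);return s
def jl(p): # world -> jig
    c,s=np.cos(J[2]),np.sin(J[2]);d=np.asarray(p)[:2]-J[:2];return np.array([c*d[0]+s*d[1],-s*d[0]+c*d[1],p[2]])
E
python3 - <<'E'
from h import *
C=np.array([.4622,.3675,-.199])
let_go()
move_l(w(C,(0,0,.08-S)),.2)
move_l(w(C,(0,0,.021-S)),.1);st('down')
grab(50);st('grip')
move_l(w(C,(0,0,.12-S)),.15);st('up')
f=frame('wrist');cv2.imwrite('pics/w7.png',f['img'][:,:,::-1])
E
```

```text
down t16.81 pos [ 0.4623  0.3678 -0.004 ] F [ 0.58  0.59 -0.1 ] M [ 0.   -0.04 -0.02] gap 1.001 g 0.0
grip t17.41 pos [ 0.4625  0.3675 -0.004 ] F [-1.27 -0.67  5.05] M [-0.27  0.18  0.03] gap 0.259 g 48.9
up t18.22 pos [0.461  0.3668 0.093 ] F [-0.24 -0.45 -7.65] M [ 0.03  0.03 -0.03] gap 0.263 g 49.4
```

View pics/w7.png

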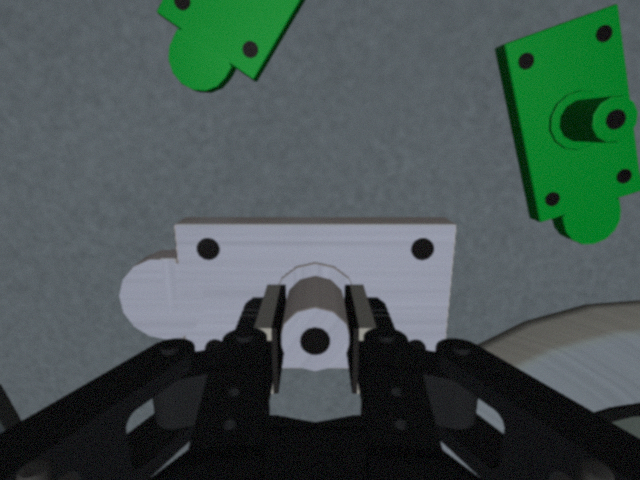

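The casting is gripped squarely by the boss. I'll carry it to the jig, lower it with a light press, and feel for the dowels.

Run:
```python
from h import *
R=down(J[2]+np.pi/2)
movep(w(J,(-.009,-.016,.10)),R);s=st('over')
f=frame('wrist');cv2.imwrite('pics/w8.png',f['img'][:,:,::-1])
move_l(w(J,(-.009,-.016,.03)),.12);st('near')
t=move_l(w(J,(-.009,-.016,.008)),.015,until_force=11);s=st('down %s'%t)
```

```text
over t19.77 pos [ 0.5874 -0.0157  0.0998] F [-0.6   0.04 -6.2 ] M [ 0.07 -0.06 -0.  ] gap 0.262 g 49.4
near t20.55 pos [ 0.5883 -0.0166  0.0305] F [ 0.41  0.02 -6.74] M [ 0.05 -0.07 -0.02] gap 0.263 g 49.3
down True t21.43 pos [ 0.5876 -0.0168  0.018 ] F [-1.17  0.71  5.83] M [0.01 0.1  0.03] gap 0.261 g 50.8
```

View pics/w8.png

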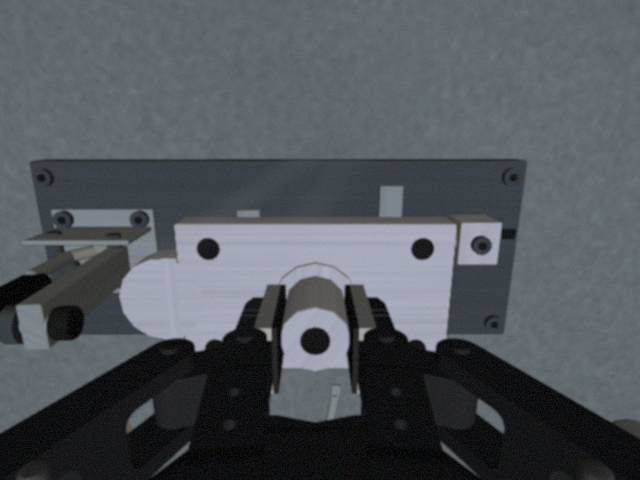

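It has landed on the rails at the expected height with about 6 N of press. Next I'll feel for the dowels in +x, then the stop in +y.

```bash
cat >> h.py <<'E'
def push(dx,dy,lim,v=.008,dz=0):
    p=np.array(get_state()['position']);d=w((0,0,J[2]),(dx,dy,0));t=move_l(p+d+[0,0,dz],v,until_force=lim)
    s=get_state();c,sn=np.cos(J[2]),np.sin(J[2]);F=np.array(s['contact_force'])
    print('push',t,'t%.2f'%s['clock'],'jig',jl(s['position']).round(4),'Fj',np.round([c*F[0]+sn*F[1],-sn*F[0]+c*F[1],F[2]],2),'M',np.round(s['wrist_torque'],2));return s
E
python3 - <<'E'
from h import *
push(.004,0,7)
push(.016,0,6)
E
```

```text
push False t22.42 jig [-0.005  -0.0161  0.018 ] Fj [-2.55 -0.51  2.54] M [-0.3   0.54 -0.03]
push True t23.34 jig [-0.0004 -0.016   0.018 ] Fj [0.22 0.6  3.2 ] M [-0.09  0.   -0.01]
```

Run:
```python
from h import *
push(.004,0,5,.005,-.0004)
push(.004,0,5,.005,-.0004)
```

```text
push True t23.90 jig [-0.0006 -0.016   0.018 ] Fj [-0.04  0.39  3.97] M [-0.06  0.01 -0.02]
push True t24.27 jig [-0.0006 -0.016   0.018 ] Fj [-0.5  -0.3   4.13] M [-0.04 -0.03  0.02]
```

Dowels found at x ≈ -0.0005. The hold relaxes after each stop, so contact now carries almost no load. Now I'll feel for the stop in +y.

Run:
```python
from h import *
s=push(.0004,.012,7,.008,-.0004)
s=push(.0002,.012,7,.008,-.0003)
```

```text
push True t25.48 jig [-0.0006 -0.0061  0.018 ] Fj [-1.04  0.91  4.33] M [ 0.09  0.   -0.01]
push True t26.53 jig [-0.0007 -0.0001  0.018 ] Fj [-0.22  0.59  3.72] M [ 0.2  -0.05  0.01]
```

```bash
cat >> h.py <<'E'
def force(n=3):
    F=[];
    for _ in range(n): F.append(get_state()['contact_force']);sleep(.03)
    F=np.mean(F,0);c,sn=np.cos(J[2]),np.sin(J[2]);return np.array([c*F[0]+sn*F[1],-sn*F[0]+c*F[1],F[2]])
E
python3 - <<'E'
from h import *
s=push(.0,.008,8,.006,-.0003);print(force().round(2))
p=np.array(get_state()['position'])
for d in((.0003,.0003),(.0006,.0006),(.0009,.0009)):
    move_l(p+w((0,0,J[2]),(d[0],d[1],0))+[0,0,-.0003],.01);F=force();print(d,jl(get_state()['position']).round(4),F.round(2),np.round(get_state()['wrist_torque'],2),get_state()['clock'])
    if abs(F[0])>9 or abs(F[1])>9:break
E
```

```text
push True t27.32 jig [-0.0007 -0.0003  0.0181] Fj [-0.34 -1.77  3.31] M [ 0.08 -0.03  0.06]
[-0.46 -1.68  3.01]
(0.0003, 0.0003) [-0.0007 -0.0003  0.018 ] [-1.02 -2.62  5.58] [-0.02  0.19  0.05] 27.7667
(0.0006, 0.0006) [-0.0007 -0.0003  0.0181] [-2.41 -3.    6.09] [-0.27  0.38  0.09] 28.1167
(0.0009, 0.0009) [-0.0007 -0.0003  0.0181] [-3.43 -3.58  6.81] [-0.35  0.54  0.09] 28.4667
```

The stop is at y ≈ -0.0003, since the casting no longer advances. The stiffness is about 3.5 N/mm, so I'll build up to a firm press.

Run:
```python
from h import *
p=np.array(get_state()['position'])
b=force();print(b.round(2))
for k in range(5):
    d=(.0009+.0005*(k+1),.0009+.0004*(k+1))
    move_l(p+w((0,0,J[2]),(d[0],d[1],0))+[0,0,-.0004],.01);F=force();print(d,jl(get_state()['position']).round(4),F.round(2),np.round(get_state()['wrist_torque'],2),round(get_state()['clock'],2))
    if abs(F[0])>10 or abs(F[1])>8.5:break
```

```text
[-3.01 -3.46  7.23]
(0.0014, 0.0013) [-0.0007 -0.0003  0.0181] [-4.65 -4.82  9.25] [-0.59  0.77  0.11] 28.92
(0.0019, 0.0017000000000000001) [-0.0007 -0.0004  0.0181] [-6.2  -5.87 10.03] [-0.77  1.08  0.14] 29.27
(0.0024000000000000002, 0.0021000000000000003) [-0.0007 -0.0004  0.0181] [-8.25 -6.59 11.33] [-0.98  1.33  0.11] 29.62
(0.0029, 0.0025) [-0.0007 -0.0003  0.0182] [-8.87 -8.48 12.83] [-1.26  1.61  0.16] 29.97
(0.0034000000000000002, 0.0029) [-0.0006 -0.0003  0.0182] [-10.08  -8.39  13.59] [-1.47  1.79  0.13] 30.32
```

The casting is firmly seated on both dowels and the stop, with no yaw moment. I'll release, back straight off, and look.

Run:
```python
from h import *
let_go();st('open')
p=np.array(get_state()['position'])
move_l(p+[0,0,.09],.15);st('up')
R=down(J[2]+np.pi)  # closing along jig x for handle
for k in(0,np.pi):
  for y,z in((-.135,.135),(-.25,.06)):
    q=ik(w(J,(0,y,z-S)),down(J[2]+k));print(k,y,None if q is None else np.round(q,2))
f=frame('wrist');cv2.imwrite('pics/w9.png',f['img'][:,:,::-1])
```

```text
open t30.95 pos [0.5978 0.0028 0.0176] F [-0.21 -1.01  0.58] M [ 0.01 -0.05 -0.02] gap 0.999 g 0.0
up t31.70 pos [0.5972 0.0029 0.1069] F [-0.46 -0.62  0.  ] M [ 0.01 -0.03 -0.05] gap 1.000 g 0.0
0 -0.135 [-0.34  0.53 -0.13  0.91  0.    1.15]
0 -0.25 [-0.5   0.68 -0.08  0.82  0.    0.99]
3.141592653589793 -0.135 [-0.34  0.53 -0.13  0.91  0.   -1.99]
3.141592653589793 -0.25 [-0.5   0.68 -0.08  0.82  0.   -2.15]
```

View pics/w9.png

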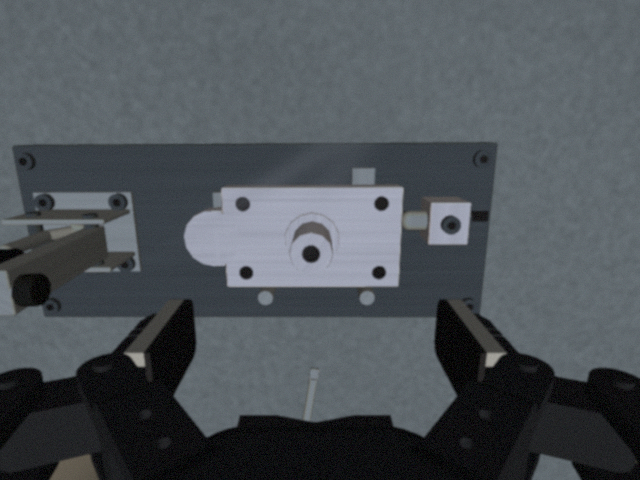

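The view shows the casting's side against both dowels, at (265,297) and (367,297), and its end on the stud nose at (402,220). Now the handle.

Run:
```python
from h import *
from scipy.interpolate import PchipInterpolator as PI
R=down(J[2])
T=np.array([1.571,1.38,1.06,.78,.56,.36,0])[::-1];E=np.array([(-158,157),(-182,159),(-217,149),(-241,131),(-254,111),(-261,91),(-263,50)])[::-1]/1000
e=PI(T,E)
def tip(th,d=.015,h=.011):
    hd=np.array([-np.cos(th),np.sin(th)]);n=np.array([np.sin(th),np.cos(th)])
    return e(th)-d*hd+n*.007+[h*np.sin(th),0]
P=[w(J,(0,*(tip(t)-[0,S]))) for t in(1.571,1.38,1.2,1.02,.84,.66,.48,.3,.15)]
s=w(J,(0,-.125,.142-S))
movep(w(J,(0,-.10,.19-S)),R);grab(30);st('shut')
move_l(s,.12);st('at')
for p in P:
    move_l(p,.08);s=get_state();F=np.array(s['contact_force']);print(jl(s['position']).round(3),F.round(1),round(s['clock'],2))
    if np.linalg.norm(F)>30:print('stop');break
f=frame('side');u=proj(f,w(J,(0,-.2,.05))).astype(int);x,y=np.clip(u-[100,100],0,[440,330])
cv2.imwrite('pics/s10.png',cv2.resize(f['img'][y:y+150,x:x+200,::-1],(800,600),interpolation=cv2.INTER_CUBIC))
for d in tip_of('side','handle_end')[:1]:print(d['centre'],d['score'],[proj(f,w(J,(0,*e(t)))).round(1).tolist() for t in(.5,.3,.15,0)])
```

```text
shut t33.77 pos [ 0.6036 -0.0998  0.1645] F [0.04 0.4  0.72] M [ 0.01 -0.02 -0.04] gap 0.003 g 0.0
at t34.38 pos [ 0.6057 -0.1247  0.1166] F [-0.31  0.05  1.09] M [ 0.02  0.01 -0.01] gap 0.002 g 0.0
[ 0.001 -0.14   0.118] [0.  3.4 2.5] 34.72
[-0.    -0.162  0.12 ] [ 0.2  0.8 -0.2] 35.14
[-0.    -0.181  0.118] [0.1 0.5 0.7] 35.52
[-0.    -0.198  0.112] [-0.2  0.6 -0.3] 35.9
[-0.    -0.214  0.103] [-0.1  0.3 -0.5] 36.27
[-0.    -0.226  0.091] [ 0.2 -0.5  0.6] 36.64
[-0.001 -0.236  0.076] [0.3 0.4 0.2] 37.01
[-0.001 -0.242  0.06 ] [-0.3  0.  -0.1] 37.37
[-0.001 -0.245  0.046] [-0.1  0.6 -0.3] 37.7
[375.6, 341.2] 0.41 [[378.5, 325.9], [378.4, 333.4], [377.6, 338.2], [376.7, 342.9]]
```

Run:
```python
from h import *
f=frame('side');print([(np.round(d['centre'],1).tolist(),round(d['score'],2)) for d in tip_of('side','handle_end')])
p=np.array(get_state()['position'])
for z in(.058,.054,.050,.046,.042,.038):
    tgt=p.copy();tgt[2]=z-S
    t=move_l(tgt,.03,until_force=30);s=get_state();print(z,t,jl(s['position']).round(4),np.round(s['contact_force'],1),round(s['clock'],2))
    if t or np.linalg.norm(s['contact_force'])>28:break
f=frame('side');print([(np.round(d['centre'],1).tolist(),round(d['score'],2)) for d in tip_of('side','handle_end')],proj(f,w(J,(0,-.263,.045))))
```

```text
[([376.1, 337.0], 0.59)]
0.058 False [-1.000e-04 -2.449e-01  3.220e-02] [0.1 0.1 0.2] 38.53
0.054 False [-2.00e-04 -2.45e-01  2.83e-02] [ 0.2  0.5 -0.5] 38.82
0.05 False [-2.000e-04 -2.449e-01  2.420e-02] [ 0.3 -0.8 -0.6] 39.1
0.046 False [-1.000e-04 -2.451e-01  2.030e-02] [0.7 0.2 0.1] 39.38
0.042 False [ 0.0004 -0.2451  0.0171] [-0.2  0.3  5.8] 39.67
0.038 False [ 0.0004 -0.2447  0.0134] [-1.4  2.1  7.7] 39.95
[([377.0, 351.5], 0.42)] [376.4690051  344.20763477]
```

Run:
```python
from h import *
p=np.array(get_state()['position']);move_l(p+[0,0,.10],.2);movep(w(J,(-.12,0,.22)),down(J[2]+np.pi/2))
st()
for c in('side','top','wrist'):
    f=frame(c)
    print(c,'end',[(np.round(d['centre'],1).tolist(),round(d['score'],2)) for d in tip_of(c,'handle_end')])
    for d in silhouettes(c,'clamp_handle')[:2]:
        ys,xs=np.nonzero(d['mask']);print('  sil',np.round(d['centre'],1),round(d['score'],2),xs.min(),xs.max(),ys.min(),ys.max(),len(xs))
    print('  pred end: up',proj(f,w(J,(0,-.158,.157))).round(),'level',proj(f,w(J,(0,-.263,.05))).round(),'-.07',proj(f,w(J,(0,-.263,.042))).round(),'grip root lvl',proj(f,w(J,(0,-.188,.05))).round(),'arm tip',proj(f,w(J,(0,-.059,.06))).round(), proj(f,w(J,(0,-.133,.124))).round())
    cv2.imwrite(f'pics/{c}11.png',f['img'][:,:,::-1])
    # darkness along predicted level handle centreline & vertical handle
    g=f['img'].mean(2)
    smp=lambda a:[int(cv2.getRectSubPix(g.astype(np.float32),(3,3),tuple(map(float,proj(f,w(J,q))))).mean()) for q in a]
    print('  lvl',smp([(0,y,.046) for y in np.linspace(-.3,-.15,13)]),'arm',smp([(0,y,.062) for y in np.linspace(-.13,-.04,7)]),'upr',smp([(0,-.155,z) for z in np.linspace(.09,.155,6)]))
```

```text
t41.86 pos [ 0.4758 -0.0103  0.2192] F [-0.45  0.67  0.64] M [-0.04 -0.01  0.03] gap 0.003 g 0.0
side end [([372.8, 347.7], 0.84)]
  sil [361.4 321.4] 0.66 351 377 298 346 390
  pred end: up [360. 275.] level [377. 343.] -.07 [376. 345.] grip root lvl [362. 316.] arm tip [339. 272.] [354. 277.]
  lvl [172, 169, 166, 71, 42, 41, 37, 35, 37, 38, 116, 124, 131] arm [200, 199, 206, 207, 128, 171, 240] upr [126, 97, 97, 96, 101, 147]
top end [([422.9, 232.7], 0.53)]
  sil [400.  236.4] 0.54 383 422 230 239 236
  pred end: up [393. 229.] level [424. 231.] -.07 [423. 231.] grip root lvl [398. 234.] arm tip [354. 238.] [383. 232.]
  lvl [137, 136, 137, 132, 24, 21, 24, 23, 22, 28, 137, 108, 122] arm [169, 173, 174, 175, 163, 74, 102] upr [130, 133, 137, 134, 118, 107]
wrist end [([50.3, 332.8], 0.71)]
  sil [103.8 330.7] 0.89 46 164 321 348 1858
  pred end: up [ 84. 412.] level [ 35. 334.] -.07 [ 41. 330.] grip root lvl [115. 334.] arm tip [251. 339.] [141. 382.]
  lvl [110, 108, 110, 109, 19, 25, 19, 21, 20, 26, 84, 100, 129] arm [110, 138, 45, 18, 138, 63, 14] upr [93, 112, 111, 41, 15, 14]
```

The handle is down near level: the networks and pixel samples agree, and the arm is down over the tongue. I'll press again, recording height against force, to tell "still moving" from "hard on the stop".

Run:
```python
from h import *
R=down(J[2]);y=-.243
movep(w(J,(0,y,.13)),R);move_l(w(J,(0,y,.055-S)),.2)
t=move_l(w(J,(0,y,.02-S)),.02,until_force=3);s=get_state();print('contact',t,round(s['position'][2]+S,4),np.round(s['contact_force'],1),round(s['clock'],2))
z=s['position'][2]
for k in range(1,9):
    t=move_l(w(J,(0,y,z-.002*k)),.03);s=get_state();F=s['contact_force'];print(round(s['position'][2]+S,4),np.round(F,1),round(s['clock'],2))
    if F[2]>22:break
```

```text
contact True 0.0433 [-0.8  0.4  4.9] 44.92
0.0419 [-1.7  1.2  6.3] 45.17
0.04 [-1.7  1.7  7.7] 45.42
0.0381 [-1.8  1.8  8.2] 45.67
0.0361 [-1.4  3.6  7.3] 45.92
0.0341 [-1.5  3.9  7.1] 46.17
0.032 [-1.4  2.7  7.3] 46.42
0.03 [-1.2  1.8  7.5] 46.67
0.0279 [0.6 2.2 5.8] 46.92
```

Run:
```python
from h import *
s=st('now');print(jl(s['position']).round(4))
for c in('side','top'):
    f=frame(c);print(c,[(np.round(d['centre'],1).tolist(),round(d['score'],2)) for d in tip_of(c,'handle_end')],'tip',proj(f,np.array(s['position'])+[0,0,S]).round(1),'lvl',proj(f,w(J,(0,-.263,.05))).round(1))
move_l(np.array(s['position'])+[0,0,.10],.25);movep(w(J,(-.12,0,.22)),down(J[2]+np.pi/2))
for c in('side','top'):
    f=frame(c);g=f['img'].mean(2)
    cs=np.array(proj(f,w(J,(0,-.23,.046)))).astype(int)
    print(c,[(np.round(d['centre'],1).tolist(),round(d['score'],2)) for d in tip_of(c,'handle_end')],cs)
    m=(g<60)[cs[1]-40:cs[1]+40,cs[0]-40:cs[0]+40] if c=='side' else (g<45)[cs[1]-16:cs[1]+16,cs[0]-45:cs[0]+35]
    for r in m[::2]:print(''.join('#' if v else '.' for v in r))
    if c=='side':o=cs-40
    else:o=cs-[45,16]
    print('origin',o,'end lvl',proj(f,w(J,(0,-.263,.05)))-o,'end -.07',proj(f,w(J,(0,-.263,.042)))-o,'root',proj(f,w(J,(0,-.188,.05)))-o)
```

```text
now t46.92 pos [ 0.616  -0.2418  0.0024] F [0.58 2.25 5.79] M [0.45 0.03 0.02] gap 0.003 g 2.4
[ 0.0006 -0.2425  0.0024]
side [([373.9, 351.3], 0.57), ([303.4, 435.5], 0.56)] tip [371.6 340.8] lvl [376.7 342.9]
top [([420.5, 232.4], 0.43), ([490.9, 229.9], 0.4)] tip [415.5 232.5] lvl [424.  230.9]
side [([374.6, 347.9], 0.61)] [369 331]
................................................................................
................................................................................
................................................................................
................................................................................
................................................................................
................................................................................
................................................................................
................................................................................
................................................................................
................................
[... 3347 characters left out ...]
................
.............................########################...........................
................................................................................
................................................................................
................................................................................
................................................................................
................................................................................
................................................................................
origin [367 216] end lvl [57.027115   14.87741468] end -.07 [56.43598692 15.28721308] root [31.27720241 17.64025855]
```

Run:
```python
from h import *
f=frame('top');print(round(get_state()['clock'],2))
a=cv2.imread('pics/top0.png')[:,:,::-1].astype(int);d=np.abs(f['img'].astype(int)-a).max(2)>60
n,l,stt,c=cv2.connectedComponentsWithStats(d.astype(np.uint8))
for i in range(1,n):
    if stt[i,4]>12:print(stt[i],c[i].round())
fs=frame('side');b=cv2.imread('pics/side0.png')[:,:,::-1].astype(int);d=np.abs(fs['img'].astype(int)-b).max(2)>60
n,l,stt,c=cv2.connectedComponentsWithStats(d.astype(np.uint8))
print('side')
for i in range(1,n):
    if stt[i,4]>12:print(stt[i],c[i].round())
for z in(0,.09):print('mug',z,at_z(f,(394,177),z))
for q in((0,-.243,.08),(.06,-.243,.08)):print(w(J,q).round(3))
print('mug',[(np.round(d['centre'],1).tolist(),round(d['score'],2)) for d in tip_of('top','mug')])
```

```text
49.07
[384 227  12  11  57] [391. 232.]
[327 229  27   9 150] [342. 233.]
[374 231  11  16  67] [379. 240.]
[397 230  26   7 131] [409. 233.]
[314 232  12  25 141] [320. 241.]
[355 233  18   8 103] [364. 237.]
[351 236   6  13  53] [353. 242.]
[319 242  51  22 531] [342. 255.]
[314 245   5  10  15] [316. 249.]
[373 251  11   7  55] [378. 254.]
[381 256   8  36 142] [385. 272.]
[367 259   5  24  48] [369. 271.]
[310 264   8  21 110] [313. 273.]
[191 277  46  27 801] [212. 291.]
[363 295   5  16  27] [365. 303.]
[ 227  308   95  172 2666] [278. 429.]
[358 312  16 113 837] [367. 367.]
[  41  395  102   85 2521] [ 89. 429.]
[ 70 405   7   5  24] [ 72. 407.]
[ 52 417  24  14 168] [ 63. 423.]
[ 314  426   51   54 1970] [337. 452.]
[361 426   7  16  65] [364. 432.]
[366 457  17  19 164] [372. 466.]
[  0 474  14   6  44] [  4. 477.]
[353 474  13   6  24] [359. 477.]
side
[ 251    0   51   39 1570] [275.  16.]
[112  11  15   9  65] [120.  14.]
[291  27  10  18 123] [296.  37.]
[247  31  10  17 129] [251.  39.]
[271  53  12   4  33] [276.  54.]
[291  55  15  34 219] [300.  67.]
[268  60  15   3  34] [276.  61.]
[257  62   3   9  24] [258.  66.]
[267  64  23   7  62] [281.  68.]
[16 71 10  4 25] [21. 72.]
[10 77 19  4 59] [21. 79.]
[16 82 16  4 48] [25. 84.]
[258  98  38   9 246] [277. 102.]
[261 111  10  12  91] [265. 117.]
[ 258  119   41   96 2486] [279. 160.]
[ 74 136  19  19 182] [ 81. 147.]
[  16  149   77   83 2154] [ 60. 180.]
[241 181  21  28 403] [251. 195.]
[ 68 207  21  46 571] [ 80. 228.]
[  0 230  26   4  64] [ 14. 231.]
[  0 233  21   6  67] [  9. 235.]
[ 16 243  20  14 167] [ 26. 249.]
[ 310  246   58   81 1208] [340. 278.]
[  0 261  15  24 161] [  4. 275.]
[364 328  14  19 151] [371. 337.]
mug 0 [ 0.7925845  -0.19022928  0.        ]
mug 0.09 [ 0.7680782  -0.17587163  0.09      ]
[ 0.615 -0.242  0.08 ]
[ 0.675 -0.237  0.08 ]
mug []
```

No bystander has moved. Now I'll fit the handle's axis line from two close wrist views, using networks and numbers only.

```bash
cat > hf.py <<'E'
from h import *
def handle():
    V=[]
    for x in(-.02,-.13):
        movep(w(J,(x,-.2,.19)),down(J[2]+np.pi/2));f=frame('wrist');D=silhouettes('wrist','clamp_handle')
        if not D:print('none');continue
        m=D[0]['mask']&(f['img'].mean(2)<70);ys,xs=np.nonzero(m);print(round(D[0]['score'],2),len(xs),xs.min(),xs.max(),ys.min(),ys.max())
        cols=np.arange(xs.min()+6,xs.max()-6,4);pts=[(c,ys[xs==c].mean()) for c in cols if (xs==c).sum()>5];V.append((f,pts,xs.min()))
    def res(q):
        r=[]
        for f,pts,_ in V:
            P=np.array([proj(f,w(J,(q[0]+q[3]*(y+.22),y,q[1]+q[2]*(y+.22)))) for y in np.linspace(-.28,-.15,14)])
            o=np.argsort(P[:,0]);r+=[np.interp(c,P[o,0],P[o,1])-v for c,v in pts]
        return np.r_[r,q[3]*100]
    r=least_squares(res,[0,.048,0,0],loss='soft_l1');q=r.x
    print('x0 %.4f z(-.22) %.4f slope %.3f xs %.3f'%tuple(q),'rms',np.sqrt(np.mean(r.fun**2)).round(2),'z(-.263) %.4f'%(q[1]-.043*q[2]))
    for f,_,c in V:
        Y=np.linspace(-.3,-.2,201);U=[proj(f,w(J,(q[0],y,q[1]+q[2]*(y+.22))))[0] for y in Y];print('end y',Y[np.argmin(np.abs(np.array(U)-c))].round(4))
    print('t',get_state()['clock'])
E
python3 -c "
from hf import *
handle()"
```

```text
0.76 1745 243 341 229 250
none
x0 0.1506 z(-.22) -0.4960 slope 0.192 xs -0.000 rms 0.33 z(-.263) -0.5043
end y -0.3
t 50.7833
```

```bash
sed -i 's/(-.02,-.13)/(-.05,.05)/' hf.py; python3 -c "
from hf import *
handle()"
```

```text
0.56 1669 245 341 261 282
0.67 2004 240 343 142 163
x0 0.0010 z(-.22) 0.0416 slope 0.121 xs 0.001 rms 0.34 z(-.263) 0.0364
end y -0.259
end y -0.259
t 51.8833
```

The handle axis fits at 0.12 rad below level, with x ≈ 1 mm, so it is past dead centre and locked. Next I'll check that the casting hasn't moved since it was seated, by registering a new wrist frame against the earlier one from the same pose.

Run:
```python
from h import *
p=np.array([.5972,.0029,.1069])
move_l(np.array(get_state()['position'])+[0,0,.0],.2)
movep(p,down(J[2]+np.pi/2));s=st('pose')
f=frame('wrist');a=cv2.cvtColor(cv2.imread('pics/w9.png'),cv2.COLOR_BGR2GRAY).astype(np.float32);b=cv2.cvtColor(f['img'],cv2.COLOR_RGB2GRAY).astype(np.float32)
def tm(x0,y0,x1,y1):
    T=a[y0:y1,x0:x1];A=b[y0-8:y1+8,x0-8:x1+8];r=cv2.matchTemplate(A,T,cv2.TM_CCOEFF_NORMED);_,v,_,l=cv2.minMaxLoc(r);x,y=l
    sub=lambda m,c,q:.5*(m-q)/(m-2*c+q)
    dx=x-8+(sub(r[y,x-1],v,r[y,x+1]) if 0<x<16 else 0);dy=y-8+(sub(r[y-1,x],v,r[y+1,x]) if 0<y<16 else 0);return round(float(dx),2),round(float(dy),2),round(float(v),2)
print('jig: screw TR',tm(465,145,497,175),'stop',tm(428,195,475,248),'plate BR',tm(450,285,490,320),'screws clampplate',tm(30,190,60,215))
print('cast: hole TR',tm(370,192,394,216),'hole BR',tm(368,262,390,284),'hole TL',tm(231,192,255,216),'hole BL',tm(236,262,258,284),'boss',tm(284,210,340,272))
```

```text
pose t53.03 pos [0.5986 0.002  0.1078] F [ 0.03 -0.32 -0.18] M [-0.04  0.07  0.01] gap 0.001 g 0.0
jig: screw TR (-0.11, -4.09, 0.95) stop (-0.09, -4.11, 1.0) plate BR (-1.62, -8.0, 0.64) screws clampplate (-2.32, -4.69, 0.98)
cast: hole TR (0.32, -4.13, 0.99) hole BR (-0.05, -4.42, 0.99) hole TL (0.19, -4.28, 0.99) hole BL (0.22, -4.34, 0.99) boss (0.86, -3.98, 0.99)
```

The casting holes moved with the jig features to within about 0.3 px (roughly 0.2 mm), so the casting is still home. The handle is over centre, and the robot is clear of everything.

```bash
python3 -c "
from cell import *
print(get_state()['clock'],get_state()['contact_force']);print(sign_off())"
```

```text
53.0833 [-0.67860412 -0.29817667  0.56281696]
the job is handed in; nothing more can be done
None
```

I handed the job in at 53 s: the casting is on its rails against both dowels and the end stop, unmoved after clamping to about 0.2 mm, and no bystander had moved; the handle reads about 0.12 rad past level, so I take it as locked, though I never felt a clear hard stop when pressing it.

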